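# Roll the capped tube into its bench V-rest

### The job

Roll the orange-capped tube along the bench by its side, up the nearer ramp of the blue V-rest and down into the groove, so that it lies still in the groove, roughly centred lengthways, and you have let go. Only push it gently with the fingertips or the outside of the fingers: do not pinch, lift or carry it, and leave the green-capped tube, the tip box and the jar where they are.

Things in the scene. Friction and masses are not known exactly. Their poses are not given: they have to be found in the camera images.
- orange_tube: the tube to roll: sealed white tube with orange caps on both ends, a plain cylinder 40 mm thick, 140 mm long, 0.1 to 0.23 kg. Origin: its middle, on the axis; own x along the tube (ends alike), y and z turn as it rolls. It lies on the bench (axis 20 mm up) on either side of the rest, 120 to 160 mm from its middle, opposite it and parallel to the groove within about 6 degrees. Rolls freely.
- green_tube: the same tube with green caps, lying in the same way on the other side of the rest: leave it alone.
- rest: V-rest fixed to the bench: blue ramps, pale grey groove. Origin: middle of its footprint, on the bench. Groove along own x, 100 mm long. Across (own y), alike on both sides: ramp foot at y = 70 mm, crest 12 mm high at y = 15 mm, then 35 degrees down to 1.5 mm high at y = 0. A tube in the groove has its axis 26 mm up, on the crest 32 mm. Past the crest it drops in; pushed on, it rolls out.
- tip_box_center (a point): middle of a grey pipette-tip box with yellow lid, 87 x 122 x 65 mm high, standing past the rest's far end, loose: leave it alone.
- jar_center (a point): middle of an amber jar with blue cap, 56 mm in diameter, 65 mm high, standing past the rest's far end, loose: leave it alone.

How it is judged (in metres and radians):
On the way, in this order (a step that is already met when the one before it is completed fails the run):
1. the orange-capped tube has rolled on the bench (turned about its axis by more than 0.8 rad while lying on the bench) (angle between orange_tube's own z axis and vertical above 0.8 rad and height (world z) of orange_tube below 0.024 m), for 0.02 s.
2. the orange-capped tube lies in the groove (y of orange_tube in the frame of rest between -0.004 and 0.004 m and height (world z) of orange_tube below 0.029 m and angle between the x axis of orange_tube and the x axis of rest, either way round below 0.06 rad), for 0.2 s.
At the end, for the whole second after the job is handed in: The orange-capped tube lies at rest in the groove: axis within 4 mm of the groove's middle line, parallel to it within 0.06 rad, 22 to 29 mm above the bench, its middle within 35 mm of the groove's middle lengthways; the green-capped tube, the tip box and the jar within 15 mm of where they stood (all of step 2 and x of orange_tube in the frame of rest between -0.035 and 0.035 m and height (world z) of orange_tube above 0.022 m and linear speed of orange_tube below 0.02 m/s and contact force between orange_tube and rest above 0.3 N and distance of each of green_tube, tip_box_center, jar_center from where it was at the start of the episode below 0.015 m); the robot touches nothing.
It fails at once if the tube was lifted (axis more than 45 mm above the bench) (height (world z) of orange_tube above 0.045 m).
It fails at once if the tube was carried over the bench (axis above 30 mm while beside the rest) (height (world z) of orange_tube above 0.03 m and (y of orange_tube in the frame of rest above 0.075 m or y of orange_tube in the frame of rest below -0.075 m)).
It fails at once if the tube was pinched or pushed hard (more than 25 N from the fingers) (contact force between the fingers and orange_tube above 25 N).
It fails at once if a bystander was disturbed (moved more than 15 mm) (distance of any of green_tube, tip_box_center, jar_center from where it was at the start of the episode above 0.015 m).
It also fails if it takes over 40 s, if anything falls off the work surface, if the arm or the gripper's body presses on something with over 40 N, if the wrist force passes 120 N, or if a joint passes its speed limit or range.

### The arm

A 6-joint arm with a two-finger parallel gripper is mounted at the origin on the work surface. World frame = base frame: x ahead of the robot, y to its left, z up, the work surface at z = 0. Lengths are in mm, angles in rad, forces in N, time in s.
With the tool pointing down it reaches from about 350 to 875 mm from the base axis. Payload 4.2 kg.
Tool frame: the origin (TCP) lies at the very end of the fingers, on their centre line; the grasp point (between the pads) lies 19 mm behind it (arm.pinch_z is the distance from the TCP to the grasp point, in mm); x points along the fingers, y is the direction in which the jaws open and shut, and the axes are right-handed (so a half turn about x gives the same grasp; the last joint's range is limited). The gripper opens to 85 mm and grips with 20 to 120 N. Pads are 22 mm wide; open, the fingers measure 114 mm over their backs; the gripper's body (76 mm by 85 mm) begins 54 mm behind the grasp point. The pads swing forward as they close: fully open they stand 13 mm farther back than shut.
Start: joints at [-0.921, 0.385, 0.008, 0, -1.194, -0.259], TCP at [238.093, -577.85, 231.312] pointing down, gripper open.
Joint ranges: [-3.14, 3.14], [-1.21, 2.06], [-1.07, 1.41], [-3.16, 2.05], [-2.99, -0.16], [-3.1, 3.1]. Speed limits (rad/s): [2.79, 2.79, 3.14, 3.14, 3.14, 3.14].

### API

Orientations are given as a unit quaternion [x, y, z, w].
In Python, from bench import arm gives the robot as it stands.
- The arm moves only by the tool drive_tool, never from a script. Its argument "motion" is a list of rows, each a list of 4 numbers: the shift along the tool's x, y, z in mm, then the turn about the tool's x in degrees. In form: [[dx, dy, dz, spin], ...]. A call has 1 to 10 rows; each row shifts and turns the commanded pose from where the row before left it, along the tool's axes as they then stand; what a row does not reach is not made up. A row lasts 1/12 s, in which the tool goes at most 41.7 mm and 7.16 degrees, less where a joint would pass 70% of its speed; a pose out of reach is approached as far as the arm can. A call with a gripper value outside its range is refused whole. "grip" is the finger opening in mm, from 0 to 85.4, set as the call begins (left out, the last holds). The fingers move at their own pace and stop on an object; the grip force is fixed at half the most. Time passes only in rows, so rows that do not move let the fingers close. It gives the time, the measured TCP pose, the force and the opening at its end, in the units of the state.
- arm.read_state(): the state, without advancing time (a new reading comes with each control period).
- arm.get_image(name): name is "side" or "top"; returns the picture (420x560x3 uint8, red, green, blue); there is no depth.
- arm.calibration(name): a dict with "K" (3x3 intrinsics, pixels), "distortion" ([k1, k2, p1, p2, k3] as OpenCV has them; the pictures are not rectified), "eye" and "attitude" of the camera in the world. Camera axes: x right, y up, looking along -z (the intrinsics and any distortion apply to the point x, -y, -z); pixel columns grow to the right and rows downward; lengths in mm; the calibration is good to about 2 mm. A picture is of the moment at which its call begins. calibration takes no time and is no camera call.
- arm.job_done(): hands the job in, once; it reports no verdict.
The state is a dict: "clock": time; "joints": joint angles; "joint_vel": joint speeds; "joint_efforts": joint torques, N m; "position": TCP position; "ee_rot": TCP orientation; "contact_force": force on the tool from outside, world axes, zero at the start; "wrist_torque": the same for the moment, N m; "gripper_width": finger opening in mm.
Only numpy, scipy, OpenCV 4.12 (cv2) and the standard library are available. Lean on these libraries where they do the work, as an engineer would, in place of code of your own. Each camera call takes 0.05 s, during which the arm holds its last target. There are 200 camera calls.

## Working session

There is one attempt and no reset: what is moved stays moved. The work goes in short steps, Python scripts to look and compute and a tool call to move; the robot and the scene stay as the last step left them, time stands still between calls to the robot, and variables do not carry over. Pictures are saved under pics/ and viewed, about 8 in all and at most 12, crops included, and the job is handed in when it is done.

Besides the shell and the picture viewer there is one more tool, called after "Emit:" as name(argument=value, ...), one argument or row to a line, values as JSON. drive_tool: Moves the arm, as the interface text tells. Its arguments: {"type":"object","properties":{"motion":{"type":"array"},"grip":{"type":"number"}},"required":["motion"]}

```bash
mkdir -p pics
python3 - <<'E'
from bench import arm
import cv2
for n in("top","side"):
    cv2.imwrite(f"pics/{n}0.png",arm.get_image(n)[:,:,::-1])
    c=arm.calibration(n);print(n,c)
s=arm.read_state();print(s['position'],s['ee_rot'],s['clock'],s['gripper_width'])
E
```

```text
top {'K': array([[385.94377342,   0.        , 274.58082938],
       [  0.        , 385.94377342, 209.5476967 ],
       [  0.        ,   0.        ,   1.        ]]), 'distortion': array([-0.00455538,  0.        ,  0.        ,  0.        ,  0.        ]), 'eye': array([522.88870554,   8.20030244, 716.80344303]), 'attitude': array([-0.06322269,  0.0647844 ,  0.7058881 , -0.70251538])}
side {'K': array([[460.43599114,   0.        , 281.69098349],
       [  0.        , 460.43599114, 216.58346989],
       [  0.        ,   0.        ,   1.        ]]), 'distortion': array([0.03209734, 0.        , 0.        , 0.        , 0.        ]), 'eye': array([330.52140165, 404.33902019, 515.17058004]), 'attitude': array([-0.13607958,  0.38396583,  0.86241311, -0.30049328])}
[ 237.88933069 -577.38631395  230.31381071] [-0.13655637  0.69384921  0.1379271   0.69347079] 0.1 85.44466577670704
```

View pics/top0.png

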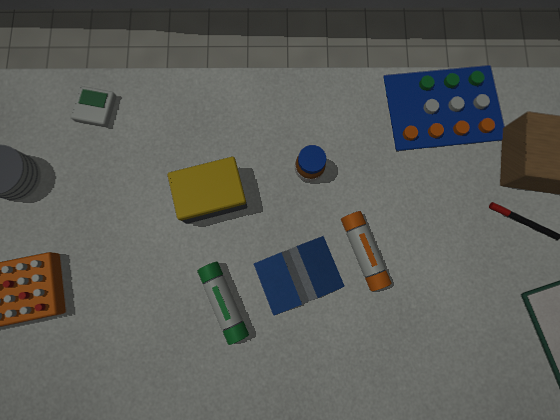

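View pics/side0.png

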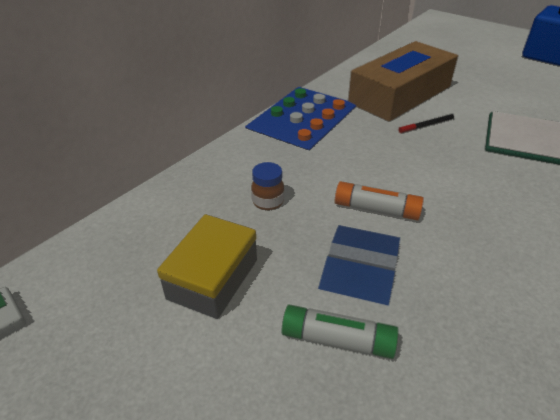

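Top view: orange tube caps at (353,218) and (377,283), on the right of the rest. The rest's corners are (255,265), (323,237), (343,287) and (275,314), the jar is at (312,160), the tip box at (207,188) and the green tube at (222,302). The side view agrees.

```bash
cat > h.py <<'E'
from bench import arm
import cv2, numpy as np
from scipy.spatial.transform import Rotation as R
def ray(n,px,z):
    c=arm.calibration(n)
    u=cv2.undistortPoints(np.array(px,float).reshape(-1,1,2),c['K'],c['distortion']).reshape(-1,2)
    d=R.from_quat(c['attitude']).apply(np.c_[u[:,0],-u[:,1],-np.ones(len(u))])
    return (c['eye']+d*((z-c['eye'][2])/d[:,2])[:,None])
def blobs(n,img,lo,hi,roi,amin=40):
    h=cv2.cvtColor(img,cv2.COLOR_RGB2HSV); m=cv2.inRange(h,lo,hi)
    k=np.zeros_like(m);k[roi[1]:roi[3],roi[0]:roi[2]]=255
    cs,_=cv2.findContours(m&k,cv2.RETR_EXTERNAL,cv2.CHAIN_APPROX_NONE)
    return sorted([c for c in cs if cv2.contourArea(c)>amin],key=lambda c:c[:,0,1].mean())
ROI={'top':(240,200,420,330),'side':(300,160,440,300)}
def tube(n,img,z=20):
    b=np.vstack(blobs(n,img,(3,140,60),(18,255,255),ROI[n],15))
    p=cv2.boxPoints(cv2.minAreaRect(b)); w=ray(n,p,z)[:,:2]
    e=[w[1]-w[0],w[2]-w[1]];L=[np.linalg.norm(v) for v in e]
    a=e[int(np.argmax(L))];a=a*np.sign(a[0])
    return w.mean(0),np.degrees(np.arctan2(a[1],a[0])),L
def rest(n,img):
    b=np.vstack(blobs(n,img,(100,120,40),(125,255,255),ROI[n],200))
    p=cv2.boxPoints(cv2.minAreaRect(b));q=cv2.approxPolyDP(cv2.convexHull(b),6,True)[:,0]
    return q,ray(n,q,0)[:,:2]
E
python3 - <<'E'
from h import *
for n in('top','side'):
    im=cv2.imread(f'pics/{n}0.png')[:,:,::-1].copy()
    print(n,tube(n,im)); q,w=rest(n,im); print(q.tolist(),w.round(1).tolist(),w.mean(0))
E
```

```text
top (array([ 575.13022347, -156.5296847 ]), np.float64(20.512433759097664), [np.float64(40.851419485910185), np.float64(143.15786389280998)])
[[343, 286], [273, 314], [254, 263], [322, 236]] [[512.0, -117.8], [463.2, 10.1], [554.4, 44.7], [603.7, -81.9]] [533.30871751 -36.23183085]
side (array([ 576.45930991, -159.53539042]), np.float64(19.42062507079082), [np.float64(62.249580295230665), np.float64(145.94768366131015)])
[[398, 238], [388, 299], [319, 287], [339, 227]] [[512.9, -117.8], [466.4, -0.6], [553.8, 41.6], [600.2, -81.3]] [533.29826477 -39.5281672 ]
```

```bash
cat >> h.py <<'E'
C=np.array([533.4,-37.7]);YAW=np.radians(21)
EX=np.array([np.cos(YAW),np.sin(YAW)]);EY=np.array([-EX[1],EX[0]])
def inrest(p): d=np.asarray(p)[:2]-C; return np.array([d@EX,d@EY])
def world(x,y,z): return np.r_[C+x*EX+y*EY,z]
def tool(verbose=True):
    s=arm.read_state();r=R.from_quat(s['ee_rot']);m=r.as_matrix()
    a=np.degrees(np.arctan2(m[1,1],m[0,1]))
    print('t',round(s['clock'],2),'TCP rest',inrest(s['position']).round(1),'z',round(s['position'][2],1),'jaw yaw',round(a,1),'w',round(s['gripper_width'],1),'F',np.round(s['contact_force'],1))
    return np.array(s['position']),m
E
python3 - <<'E'
from h import *
im=cv2.imread('pics/top0.png')[:,:,::-1].copy()
p,m=tool(); print(m.round(3))
print('tube',inrest(tube('top',im)[0]),inrest(tube('side',cv2.imread('pics/side0.png')[:,:,::-1].copy())[0]))
print('jar',inrest(ray('top',[[312,160]],65)[0]))
t=world(-4,-195,120); print(t,(t-p)@m)
E
```

```text
t 0.1 TCP rest [-469.3 -397.9] z 230.3 jaw yaw 112.4 w 85.4 F [-0.3  0.7 -0.8]
[[-0.001 -0.381  0.925]
 [ 0.002  0.925  0.381]
 [-1.     0.002 -0.   ]]
tube [  -3.62623063 -125.89184234] [  -3.46257014 -129.17421235]
jar [176.22918514 -91.31800747]
[ 599.54742846 -221.18165497  120.        ] [110.62802228 191.42795923 470.06834897]
```

Emit:
drive_tool(
  motion=[
    [0, 14, 36, 0],
    [0, 14, 36, 0],
    [0, 14, 36, 0],
    [0, 14, 36, 0],
    [0, 14, 36, 0],
    [0, 14, 36, 0],
    [0, 14, 36, 0],
    [0, 14, 36, 0],
    [0, 14, 36, 0],
    [0, 14, 36, 0],
  ],
)

```text
clock: 0.93
position: [518.5, -309.5, 231.0]
ee_rot: [-0.137, 0.694, 0.138, 0.693]
contact_force: [0.5, -0.8, -0.3]
gripper_width: 85.2
```

Emit:
drive_tool(
  motion=[
    [0, 17, 36, 0],
    [0, 17, 36, 0],
    [0, 17, 36, 0],
    [0, 0, 0, 7],
    [0, 0, 0, 7],
    [0, 0, 0, 7],
    [0, 0, 0, 7],
    [0, 0, 0, 7],
    [0, 0, 0, 7],
    [0, 0, 0, 7],
  ],
)

```text
clock: 1.77
position: [597.8, -222.8, 230.6]
ee_rot: [0.165, 0.688, -0.165, 0.687]
contact_force: [0.6, -0.1, -0.4]
gripper_width: 85.5
```

Emit:
drive_tool(
  motion=[
    [0, 0, 0, 7],
    [0, 0, 0, 7],
    [0, 0, 0, 7],
    [0, 0, 0, 7],
    [0, 0, 0, 7],
    [0, 0, 0, 7.0],
    [0, 0, 0, 0],
    [0, 0, 0, 0],
    [0, 0, 0, 0],
  ],
)

```text
clock: 2.52
position: [597.9, -222.9, 231.0]
ee_rot: [0.398, 0.585, -0.398, 0.584]
contact_force: [1.0, -0.6, -0.6]
gripper_width: 85.9
```

Run:
```python
from h import *
p,m=tool(); t=world(-4,-195,90); print(m.round(2),(t-p)@m)
```

```text
t 2.52 TCP rest [  -6.2 -196. ] z 231.0 jaw yaw 21.5 w 85.9 F [ 1.  -0.6 -0.6]
[[-0.    0.93  0.37]
 [ 0.    0.37 -0.93]
 [-1.   -0.   -0.  ]] [140.9702203    2.25090662  -0.94953877]
```

Emit:
drive_tool(
  motion=[
    [28, 0, 0, 0],
    [28, 0, 0, 0],
    [28, 0, 0, 0],
    [28, 0, 0, 0],
    [28, 0, 0, 0],
    [28, 0, 0, 0],
    [20, 2, 0, 0],
    [15, 0, 0, 0.5],
    [10, 0, 0, 0],
    [0, 0, 0, 0],
  ],
)

```text
clock: 3.35
position: [598.3, -221.9, 15.7]
ee_rot: [0.4, 0.584, -0.401, 0.581]
contact_force: [0.1, -0.1, 0.1]
gripper_width: 85.1
```

Run:
```python
from h import *
tool(); im=arm.get_image('side'); cv2.imwrite('pics/side1.png',cv2.resize(im[100:320,260:540],None,fx=2.5,fy=2.5)[:,:,::-1])
```

```text
t 3.35 TCP rest [  -5.4 -195.3] z 15.7 jaw yaw 20.9 w 85.1 F [ 0.1 -0.1  0.1]
```

View pics/side1.png

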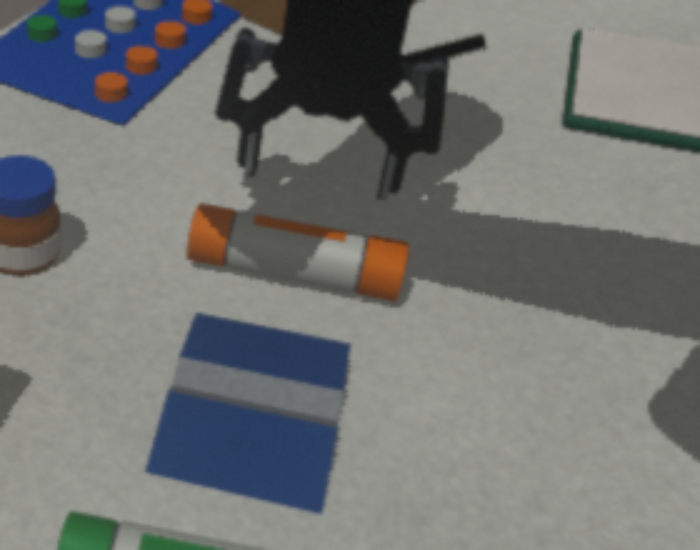

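Picture 3: the fingertips are at about (250,172) and (385,195) in the crop, just behind the tube, with the jaws parallel to it. I'll lower them a little, then push slowly.

Emit:
drive_tool(
  motion=[
    [6, 0, 0, 0],
    [6, 0, -4, 0],
    [0, 0, -6, 0],
    [0, 0, -6, 0],
    [0, 0, -4, 0],
    [0, 0, -3, 0],
    [0, 0, -3, 0],
    [0, 0, -3, 0],
    [0, 0, -3, 0],
    [0, 0, -3, 0],
  ],
)

```text
clock: 4.23
position: [587.4, -189.3, 6.4]
ee_rot: [0.401, 0.582, -0.401, 0.582]
contact_force: [0.1, 0.2, -0.1]
gripper_width: 85.0
```

Emit:
drive_tool(
  motion=[
    [0, 0, -3, 0],
    [0, 0, -3, 0],
    [0, 0, -3, 0],
    [0, 0, -3, 0],
    [0, 0, -3, 0],
    [0, 0, -3, 0],
    [0, 0, -3, 0],
    [0, 0, -3, 0],
  ],
)

```text
clock: 4.9
position: [578.8, -166.8, 6.3]
ee_rot: [0.401, 0.582, -0.401, 0.582]
contact_force: [0.3, -0.6, -0.6]
gripper_width: 85.3
```

Run:
```python
from h import *
tool(); im=arm.get_image('side'); cv2.imwrite('pics/side2.png',cv2.resize(im[100:320,260:540],None,fx=2.5,fy=2.5)[:,:,::-1])
r=tube('side',im);print(r,inrest(r[0]))
im=arm.get_image('top');r=tube('top',im);print(r,inrest(r[0]))
```

```text
t 4.9 TCP rest [  -3.9 -136.8] z 6.3 jaw yaw 20.9 w 85.3 F [ 0.3 -0.6 -0.6]
(array([ 569.86239454, -140.99217758]), np.float64(18.83222322732296), [np.float64(63.541445005900826), np.float64(146.24327103284443)]) [  -2.97602804 -109.49850876]
(array([ 528.47555931, -151.13207846]), np.float64(19.493640466981383), [np.float64(40.12528049196817), np.float64(59.05835410204273)]) [ -45.24778281 -104.13320648]
```

View pics/side2.png

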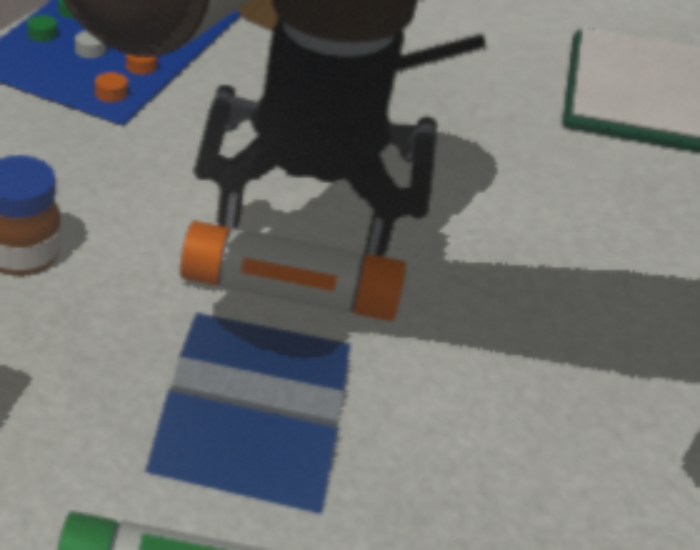

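Picture 4: the tube rolls in contact with both fingers (the label stripe has turned forward) and stays parallel.

Emit:
drive_tool(
  motion=[
    [0, 0, -3, 0],
    [0, 0, -3, 0],
    [0, 0, -3, 0],
    [0, 0, -3, 0],
    [0, 0, -3, 0],
    [0, 0, -3, 0],
    [0, 0, -3, 0],
    [0, 0, -3, 0],
    [0, 0, -3, 0],
    [0, 0, -3, 0],
  ],
)

```text
clock: 5.83
position: [568.0, -138.8, 6.3]
ee_rot: [0.401, 0.582, -0.401, 0.582]
contact_force: [-0.4, -0.6, 0.2]
gripper_width: 85.6
```

Emit:
drive_tool(
  motion=[
    [0, 0, -2.5, 0],
    [0, 0, -2.5, 0],
    [0, 0, -2.5, 0],
    [-0.5, 0, -2.5, 0],
    [-0.5, 0, -2.5, 0],
    [-0.5, 0, -2.5, 0],
    [-0.5, 0, -2.5, 0],
    [-0.5, 0, -2.5, 0],
    [-0.5, 0, -2.5, 0],
    [-0.5, 0, -2.5, 0],
  ],
)

```text
clock: 6.67
position: [561.7, -116.7, 11.7]
ee_rot: [0.401, 0.581, -0.4, 0.584]
contact_force: [1.5, -5.9, 6.8]
gripper_width: 85.4
```

Run:
```python
from h import *
tool(); im=arm.get_image('side'); cv2.imwrite('pics/side3.png',cv2.resize(im[100:320,260:540],None,fx=2.5,fy=2.5)[:,:,::-1])
r=tube('side',im,24);print(r,inrest(r[0]))
```

```text
t 6.67 TCP rest [ -1.9 -83.9] z 11.7 jaw yaw 21.0 w 85.4 F [ 1.5 -5.9  6.8]
(array([551.85642343, -89.57248558]), np.float64(20.999736293211278), [np.float64(60.115532903198776), np.float64(146.01451403423602)]) [ -1.35888064 -55.04132783]
```

View pics/side3.png

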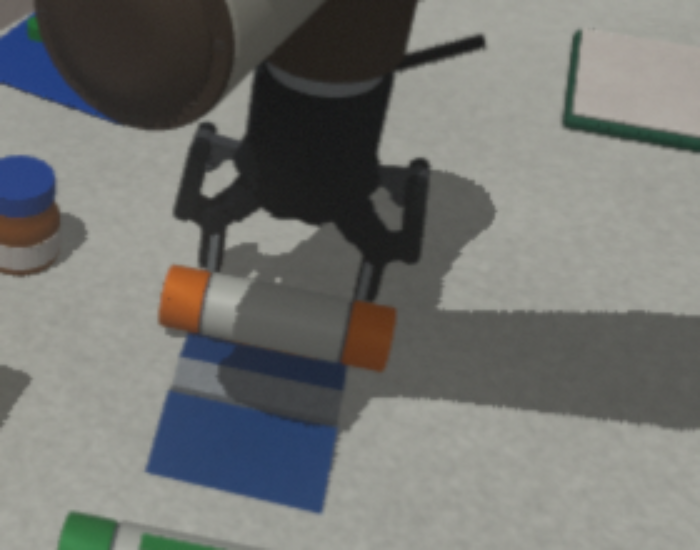

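Run:
```python
from h import *
for z in (10,16,22,28,34):
    print(z,[inrest(q).round(1) for q in ray('side',[[260+252/2.5,100+174/2.5],[260+383/2.5,100+198/2.5]],z)])
```

```text
10 [array([  39.8, -217.8]), array([ -55.1, -216.5])]
16 [array([  39. , -209.5]), array([ -54.8, -208.2])]
22 [array([  38.1, -201.1]), array([ -54.5, -199.8])]
28 [array([  37.3, -192.8]), array([ -54.2, -191.5])]
34 [array([  36.4, -184.4]), array([ -53.9, -183.2])]
```

The tips sit about 13 mm above the TCP when open. They had reached the tube's axis height, so the edge contact was binding at about 9 N. I'll back off along the tube's rolling direction while lowering, then push with the finger faces and keep the tips low.

Emit:
drive_tool(
  motion=[
    [1, 0, 2, 0],
    [2.5, 0, 3, 0],
    [2.5, 0, 3, 0],
    [2.5, 0, 3, 0],
    [0.5, 0, 1, 0],
    [0, 0, 0, 0],
    [0, 0, -1, 0],
    [0, 0, -1.5, 0],
  ],
)

```text
clock: 7.38
position: [562.8, -125.0, 1.0]
ee_rot: [0.401, 0.582, -0.401, 0.583]
contact_force: [1.0, -2.6, 2.5]
gripper_width: 85.6
```

Emit:
drive_tool(
  motion=[
    [0, 0, -1.5, 0],
    [0, 0, -1.5, 0],
    [0, 0, -1.5, 0],
    [0, 0, -1.5, 0],
    [0, 0, -1.5, 0],
  ],
)

```text
clock: 7.8
position: [561.2, -117.6, 1.7]
ee_rot: [0.401, 0.582, -0.4, 0.583]
contact_force: [2.4, -4.2, 3.9]
gripper_width: 85.6
```

Run:
```python
from h import *
tool(); im=arm.get_image('side'); cv2.imwrite('pics/side4.png',cv2.resize(im[100:320,260:540],None,fx=2.5,fy=2.5)[:,:,::-1])
r=tube('side',im,24);print(r,inrest(r[0]))
```

```text
t 7.8 TCP rest [ -2.7 -84.5] z 1.7 jaw yaw 20.9 w 85.6 F [ 2.4 -4.2  3.9]
(array([552.14896306, -90.19273605]), np.float64(20.7253751481522), [np.float64(60.25436207648796), np.float64(146.14481022668167)]) [ -1.30804925 -55.72521835]
```

Emit:
drive_tool(
  motion=[
    [-0.3, 0, -1.5, 0],
    [-0.3, 0, -1.5, 0],
    [-0.3, 0, -1.5, 0],
    [-0.3, 0, -1.5, 0],
    [-0.3, 0, -1.5, 0],
  ],
)

```text
clock: 8.27
position: [557.7, -110.7, 2.7]
ee_rot: [0.401, 0.582, -0.401, 0.583]
contact_force: [1.0, -4.6, 5.3]
gripper_width: 85.4
```

Emit:
drive_tool(
  motion=[
    [-0.5, 0, -1.5, 0],
    [-0.5, 0, -1.5, 0],
    [-0.5, 0, -1.5, 0],
    [-0.5, 0, -1.5, 0],
    [-0.5, 0, -1.5, 0],
    [-0.5, 0, -1.5, 0],
  ],
)

```text
clock: 8.77
position: [553.7, -102.0, 5.2]
ee_rot: [0.401, 0.583, -0.401, 0.582]
contact_force: [0.7, -3.2, 2.8]
gripper_width: 85.5
```

Run:
```python
from h import *
tool(); im=arm.get_image('side'); cv2.imwrite('pics/side5.png',cv2.resize(im[100:320,260:540],None,fx=2.5,fy=2.5)[:,:,::-1])
r=tube('side',im,29);print(r,inrest(r[0]))
```

```text
t 8.77 TCP rest [ -4.1 -67.3] z 5.2 jaw yaw 20.9 w 85.5 F [ 0.7 -3.2  2.8]
(array([544.89950506, -73.86577275]), np.float64(19.673053934468562), [np.float64(59.84453966735935), np.float64(146.0938188825525)]) [ -2.22494099 -37.88471159]
```

View pics/side5.png

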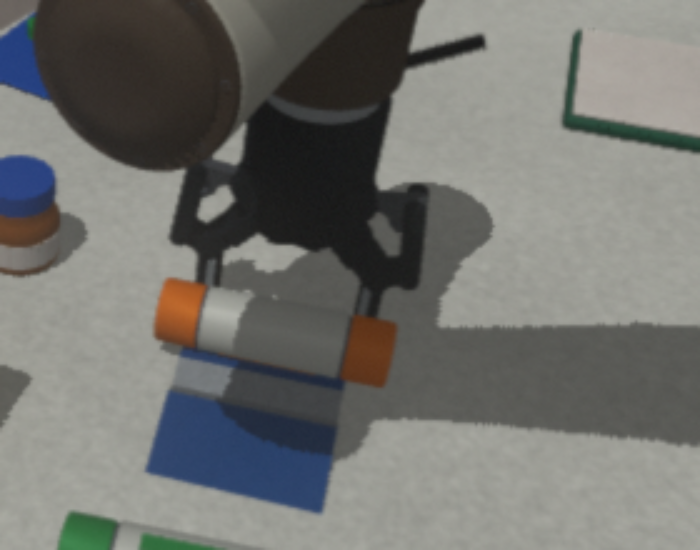

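Picture 5: the tube is parallel to the groove, on the ramp at y ≈ -38, with a push force of about 4 N. I'll keep pushing in small steps.

Emit:
drive_tool(
  motion=[
    [-0.4, 0, -1.5, 0],
    [-0.4, 0, -1.5, 0],
    [-0.4, 0, -1.5, 0],
    [-0.4, 0, -1.5, 0],
    [-0.4, 0, -1.5, 0],
    [-0.4, 0, -1.5, 0],
    [-0.4, 0, -1.5, 0],
    [-0.4, 0, -1.5, 0],
    [-0.4, 0, -1.5, 0],
    [-0.4, 0, -1.5, 0],
  ],
)

```text
clock: 9.65
position: [548.7, -88.0, 9.3]
ee_rot: [0.401, 0.582, -0.401, 0.582]
contact_force: [2.3, -3.8, 2.2]
gripper_width: 85.5
```

Emit:
drive_tool(
  motion=[
    [-0.3, 0, -1.5, 0],
    [-0.3, 0, -1.5, 0],
    [-0.3, 0, -1, 0],
  ],
)

```text
clock: 9.9
position: [547.2, -84.2, 10.2]
ee_rot: [0.401, 0.582, -0.401, 0.582]
contact_force: [1.1, -2.7, 2.1]
gripper_width: 85.7
```

Run:
```python
from h import *
tool(); im=arm.get_image('side'); cv2.imwrite('pics/side6.png',cv2.resize(im[100:320,260:540],None,fx=2.5,fy=2.5)[:,:,::-1])
r=tube('side',im,31);print(r,inrest(r[0]))
```

```text
t 9.9 TCP rest [ -3.8 -48.4] z 10.2 jaw yaw 20.9 w 85.7 F [ 1.1 -2.7  2.1]
(array([539.09045277, -57.81520052]), np.float64(20.05679538585027), [np.float64(59.06768757182361), np.float64(146.81969712771524)]) [ -1.89614784 -20.81843337]
```

Emit:
drive_tool(
  motion=[
    [-0.2, 0, -1, 0],
    [-0.2, 0, -1, 0],
    [-0.2, 0, -1, 0],
  ],
)

```text
clock: 10.2
position: [545.3, -81.2, 10.2]
ee_rot: [0.401, 0.583, -0.401, 0.582]
contact_force: [0.0, 0.2, -0.2]
gripper_width: 85.5
```

Emit:
drive_tool(
  motion=[
    [0, 0, -1, 0],
    [0, 0, -1, 0],
  ],
)

```text
clock: 10.37
position: [545.0, -79.5, 10.4]
ee_rot: [0.401, 0.583, -0.401, 0.582]
contact_force: [-0.1, -0.0, -0.6]
gripper_width: 85.3
```

Run:
```python
from h import *
tool(); im=arm.get_image('side'); cv2.imwrite('pics/side7.png',cv2.resize(im[100:320,260:540],None,fx=2.5,fy=2.5)[:,:,::-1])
r=tube('side',im,31);print(r,inrest(r[0]))
```

```text
t 10.37 TCP rest [ -4.2 -43.2] z 10.4 jaw yaw 20.9 w 85.3 F [-0.1 -0.  -0.6]
(array([535.35485937, -48.07011685]), np.float64(19.62657025201944), [np.float64(58.15783244836606), np.float64(146.56107996402937)]) [ -1.89129906 -10.38189706]
```

The force has dropped to zero, so the tube has left the fingers. I'll back off and look.

Emit:
drive_tool(
  motion=[
    [0, 0, 2, 0],
    [0, 0, 5, 0],
    [0, 0, 8, 0],
    [0, 0, 10, 0],
    [-10, 0, 10, 0],
    [-30, 0, 5, 0],
    [-30, 0, 0, 0],
    [-30, 0, 0, 0],
    [-30, 0, 0, 0],
    [0, 0, 0, 0],
  ],
)

```text
clock: 11.25
position: [564.1, -118.6, 147.8]
ee_rot: [0.403, 0.578, -0.399, 0.587]
contact_force: [0.7, -0.5, 1.0]
gripper_width: 85.5
```

Run:
```python
from h import *
tool(); im=arm.get_image('side'); cv2.imwrite('pics/side8.png',cv2.resize(im[100:320,260:540],None,fx=2.5,fy=2.5)[:,:,::-1])
r=tube('side',im,26);print(r,inrest(r[0]))
```

```text
t 11.25 TCP rest [ -0.4 -86.5] z 147.8 jaw yaw 20.9 w 85.5 F [ 0.7 -0.5  1. ]
(array([531.31731677, -38.71623488]), np.float64(21.76179113494947), [np.float64(56.66524870163406), np.float64(146.5095236384311)]) [-2.30853831 -0.20237007]
```

View pics/side8.png

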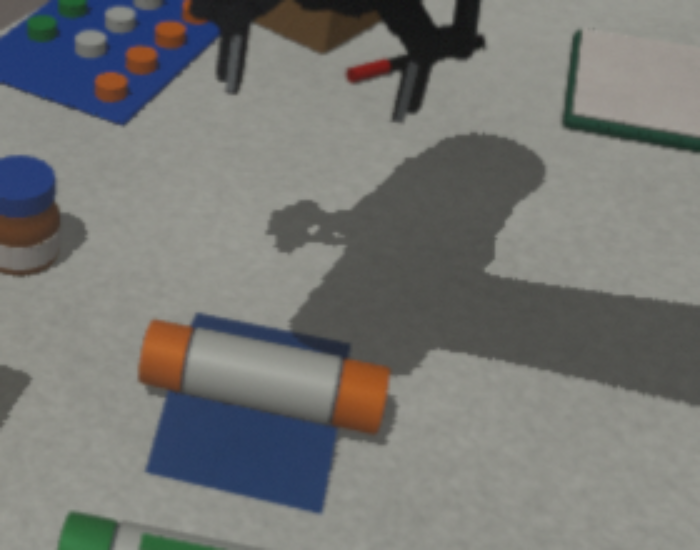

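Picture 6: the tube lies in the groove between (165,355) and (362,397). It measures y ≈ 0 and x ≈ -2 mm, and the gripper is well clear. I'll wait briefly, check that nothing moves, and hand in.

Emit:
drive_tool(
  motion=[
    [-10, 0, 0, 0],
    [0, 0, 0, 0],
    [0, 0, 0, 0],
    [0, 0, 0, 0],
    [0, 0, 0, 0],
    [0, 0, 0, 0],
    [0, 0, 0, 0],
    [0, 0, 0, 0],
  ],
)

```text
clock: 11.97
position: [559.7, -117.1, 150.4]
ee_rot: [0.401, 0.583, -0.401, 0.582]
contact_force: [-1.1, 0.2, 0.4]
gripper_width: 85.7
```

Run:
```python
from h import *
tool(); im=arm.get_image('side'); r=tube('side',im,26);print(r,inrest(r[0]))
a=cv2.imread('pics/side0.png')[:,:,::-1]
for box in ((150,210,260,315),(245,160,290,212),(280,302,400,360)):
    x0,y0,x1,y1=box; print(np.abs(im[y0:y1,x0:x1].astype(int)-a[y0:y1,x0:x1]).mean())
arm.job_done()
```

```text
t 11.97 TCP rest [ -3.9 -83.5] z 150.4 jaw yaw 20.9 w 85.7 F [-1.1  0.2  0.4]
(array([531.31731677, -38.71623488]), np.float64(21.76179113494947), [np.float64(56.66524870163406), np.float64(146.5095236384311)]) [-2.30853831 -0.20237007]
7.036017316017316
6.642877492877493
7.81455938697318
the job is handed in; nothing more can be done
```

I rolled the orange-capped tube along the bench, up the nearer ramp and into the groove, then let go and handed the job in at about 12 s. I pushed it with the open fingers lying along the tube.

- **Binding on the ramp:** on the first push up the ramp the fingers started to bind on the tube at about 9 N. I backed off, lowered the fingertips and pushed again at about 3 to 7 N. That is under the 25 N limit in every reading, though the force was only read at the end of each move.
- **Tube position:** two side views about 0.7 s apart gave the same position. It was about 0 mm off the groove line (-0.2) and -2 mm lengthways, with its yaw within 1° of the groove. Camera calibration is only good to about 2 mm, and the two views disagreed by about 3 mm across the groove at the start.
- **Gripper:** it was 150 mm up and touching nothing.
- **Bystanders:** I compared the tip box, jar and green tube with the first picture only by pixel difference. It was small and even, about 7 grey levels in each of the three areas, which I took as image noise. I did not measure their positions again.

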